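# Raise the sample booth window to its working mark

## Task

Push the booth's counterweighted window up from beneath its blue lip with your fingertips until the orange pointer stands in the green band of the gauge, never letting it reach the red band, then leave it standing there and move clear. Only push: do not pinch the lip between the fingers, and leave the bottles, the jar and the vial rack where they stand.

Things in the scene. Friction and masses are not known exactly. Their poses are not given: they have to be found in the camera images.
- lip_edge (a point): Middle of the lower front edge of the window's lip: a level blue ledge, 300 mm long (y), 45 mm deep (x), 14 mm thick, sticking out towards the robot from the foot of a clear sliding window. x points level from the edge square into the booth, y along the lip, z up. The flat underside is level with this point; the window's front face stands 45 mm in +x of it.
- window (a joint): Height in m by which the window (150 mm tall, 362 mm wide, 0.8 kg, grey frame) is slid straight up from shut: 0 shut, 0.20 fully open; it starts 0 to 0.04 open. Lip and pointer rise with it. Balanced by hidden counterweights, with about 3 N of sliding friction (a slow push takes 2 to 5 N), it stays wherever it is left.
- pointer (a point): Middle of the free end of the orange pointer, a flat tongue 5 mm thick at the right-hand end of the lip (as the robot sees it), 7 mm above lip_edge, 200 mm in -y and 49 mm in +x from it. It rises with the window. Same axes as lip_edge.
- green_band (a point): Centre of the green band (16 mm tall) on the fixed white gauge block (24 x 26 x 110 mm) clamped on an upright steel rod just right of the pointer, at a height that differs each time, 45 to 150 mm above the pointer at the start. z up. The pointer is in the band while its height is within 8 mm of this point.
- red_band (a point): Lower edge of the red band (16 mm tall) on the same gauge block, 30 mm above the centre of the green band. z up.
- booth: The fixed booth: white base 150 mm tall, 400 mm wide (y), 280 mm deep (x), from 10 mm to 290 mm in +x of the origin; two posts and a thin top bar, 450 mm tall, behind the window. Origin on the bench below the window's front face. x into the booth, z up. In front of the base, below the lip (its underside 161 mm above the bench when shut), the space is free down to the bench.
- amber_bottle: Bystander: standing amber glass bottle with orange cap, 68 mm across, 160 mm tall; origin at the centre of its underside. Loose.
- clear_bottle: Bystander: standing clear glass bottle with blue cap, 56 mm across, 120 mm tall; origin at the centre of its underside. Loose.
- white_jar: Bystander: standing white jar, 54 mm across, 70 mm tall; origin at the centre of its underside. Loose.
- vial_rack: Bystander: blue vial rack 70 x 130 x 49 mm on the booth's steel deck (152 mm above the bench) behind the window; origin at the centre of its underside. Loose.

How it is judged:
By the outcome, as a careful person would: the job done as asked, in the order asked, and still so for the second after the job is handed in, with the robot touching nothing.
It also fails if it takes over 38 s, if anything falls off the work surface, if the arm or the gripper's body presses on something with over 40 N, if the wrist force passes 120 N, or if a joint passes its speed limit or range.

## Robot

A 6-joint arm with a two-finger parallel gripper is mounted at the origin on the work surface. World frame = base frame: x ahead of the robot, y to its left, z up, the work surface at z = 0. Lengths are in m, angles in rad, forces in N, time in s.
With the tool pointing down it reaches from about 0.4 to 0.825 m from the base axis. Payload 7 kg.
Tool frame: the origin (TCP) lies on the front face of the gripper's body, between the roots of the fingers; the fingertips stand 66 mm ahead of it and the grasp point (between the pads) lies 47 mm ahead of it; z points along the fingers, y is the line along which they close (so a half turn about z gives the same grasp; the last joint's range is limited). The gripper opens to 88 mm and grips with 3 to 60 N. Pads are 19 mm wide; open, the fingers measure 130 mm over their backs; the gripper's body (78 mm by 193 mm) begins 47 mm behind the grasp point.
Start: joints at [-0.87, 0.359, 0.012, 0, -1.224, -0.288], TCP at [0.271, -0.618, 0.292] pointing down, gripper open.
Joint ranges: [-3.07, 3.07], [-1.43, 2.12], [-1.02, 1.25], [-3.03, 1.67], [-3.05, -0], [-3.03, 3.03]. Speed limits (rad/s): [2.39, 2.39, 3.01, 3.14, 3.14, 3.14].

## Interface

Orientations are given as [roll, pitch, yaw] about the fixed x, y, z axes, in that order (R = Rz(yaw) Ry(pitch) Rx(roll)).
In Python, from station import arm gives the robot as it stands. The module is installed in compiled form; this text tells all that it offers.
- The arm moves only by the tool move_arm, never from a script. Its argument "increments" is a list of rows, each an object of numbers: "jaw": the gripper command: -1 is shut, 1 is fully open, values between are in proportion; "dx", "dy", "dz": the shift along the tool's x, y, z in m; "twist": the turn about the tool's z in rad. A call has 1 to 12 rows; each row shifts and turns the commanded pose from where the row before left it, along the tool's axes as they then stand; what a row does not reach is not made up. A row lasts 1/12 s, in which the tool goes at most 41.7 mm and 7.16 degrees, less where a joint would pass 70% of its speed; a pose out of reach is approached as far as the arm can. A call is refused whole if a number of a shift passes 0.0417 or a number of a turn 0.125, either way. A call with a gripper value outside its range is refused whole. The fingers move at their own pace and stop on an object; "force" is the grip in N (left out, the last holds). Time passes only in rows, so rows that do not move let the fingers close. It gives the time, the measured TCP pose, the force, the opening and the grip force at its end, in the units of the state.
- arm.get_state(): the state, without advancing time (a new reading comes with each control period).
- arm.grab_frame(name): name is "side" or "top" or "wrist"; returns the picture (400x640x3 uint8, blue, green, red); there is no depth.
- arm.camera_info(name): a dict with "K" (3x3 intrinsics, pixels), "extrinsics" (4x4, takes a point from camera to world coordinates). Camera axes: x right, y down, z forward; pixel columns grow to the right and rows downward; lengths in m; the calibration is good to about 2 mm. A picture is of the moment at which its call begins: read the wrist's pose just before it. camera_info takes no time and is no camera call; for the wrist camera it gives the pose at the moment of the call.
- arm.job_done(): hands the job in; it is judged then, once.
Trained networks look in the newest picture that a camera, given by its name, has taken for a name from the list of things; names that differ only in an ending like _2 or _b are one class to them, and where a whole thing is asked for, a point or a joint stands for the part that bears it (a point fixed in the world has none). Each returns a list of dicts, best first, with "score" (0 to 1); they miss things now and then, are a little off and sometimes report something else, mostly with a low value. They report only what shows in the picture. A call takes as long as a camera call.
- arm.find_in(camera, name): "position" ([x, y, z] in m, in world coordinates, good to about 4 mm: the middle of the surface that is visible of it).
- arm.silhouettes(camera, name): "pixels" (400x640 bool, what is visible of it).
- arm.pinpoint(camera, name): "position" ([x, y, z] in m, in world coordinates, good to about 4 mm: a listed point, or the origin of a listed thing).
The state is a dict: "t": time; "q": joint angles; "qd": joint speeds; "joint_efforts": joint torques, N m; "eef_pos": TCP position; "ee_rot": TCP orientation; "force": force on the tool from outside, world axes, zero at the start; "moment": the same for the moment, N m; "width": finger opening in m; "gripper_force": force on a finger pad.
Only numpy, scipy, OpenCV 4.12 (cv2) and the standard library are available. Lean on these libraries where they do the work, as an engineer would, in place of code of your own. Each camera call takes 0.05 s, during which the arm holds its last target. There are 200 camera calls.

## Working session

There is one attempt and no reset: what is moved stays moved. The work goes in short steps, Python scripts to look and compute and a tool call to move; the robot and the scene stay as the last step left them, time stands still between calls to the robot, and variables do not carry over. Pictures are saved under pics/ and viewed, at most 10 in all, crops included, and the job is handed in when it is done.

Besides the shell and the picture viewer there is one more tool, called after "Emit:" by a JSON object that holds its "op" and its "data". move_arm: Moves the arm, as the interface text tells. Its arguments: {"type":"object","properties":{"increments":{"type":"array"},"force":{"type":"number"}},"required":["increments"]}

```bash
mkdir -p pics; python3 - <<'E'
from station import arm
import cv2, numpy as np
s=arm.get_state(); print({k:np.round(v,3) for k,v in s.items()})
ims=[]
for c in("side","top"):
    im=arm.grab_frame(c); cv2.imwrite(f"pics/{c}0.png",im)
    for n in("lip_edge","pointer","green_band","red_band","booth","amber_bottle","clear_bottle","white_jar","vial_rack"):
        r=arm.pinpoint(c,n)
        print(c,n,[(np.round(d["position"],3),round(d["score"],2)) for d in r[:2]])
    i=arm.camera_info(c); print(np.round(i["extrinsics"],3).tolist(),np.round(i["K"],1).tolist())
E
```

```text
{'t': np.float64(0.0), 'q': array([-0.87 ,  0.359,  0.011, -0.   , -1.224, -0.288]), 'qd': array([-0.   , -0.   , -0.   , -0.001, -0.002, -0.   ]), 'joint_efforts': array([ 1.0000e-03, -5.8273e+01,  2.9306e+01,  6.9970e+00,  7.0000e-03,
       -0.0000e+00]), 'eef_pos': array([ 0.271, -0.618,  0.291]), 'ee_rot': array([ 3.14 , -0.   , -2.729]), 'force': array([ 0.043, -0.111,  0.391]), 'moment': array([-0.01 ,  0.025, -0.055]), 'gripper_force': np.float64(0.0), 'width': np.float64(0.087)}
side lip_edge [(array([ 0.548, -0.048,  0.182]), 0.83)]
side pointer [(array([ 0.6  , -0.245,  0.191]), 0.57)]
side green_band [(array([ 0.607, -0.274,  0.284]), 0.87)]
side red_band [(array([ 0.606, -0.269,  0.31 ]), 0.62)]
side booth [(array([ 0.596, -0.048, -0.006]), 0.65), (array([0.352, 0.309, 0.004]), 0.16)]
side amber_bottle [(array([ 0.459,  0.424, -0.001]), 0.67)]
side clear_bottle [(array([ 0.351, -0.312,  0.001]), 0.73)]
side white_jar [(array([0.354, 0.31 , 0.002]), 0.88)]
side vial_rack [(array([ 0.749, -0.024,  0.149]), 0.79)]
[[-0.801, -0.432, 0.414, 0.023], [-0.598, 0.574, -0.559, 0.742], [0.004, -0.696, -0.718, 1.114], [0.0, 0.0, 0.0, 1.0]] [[463.4, 0.0, 319.5], [0.0, 463.4, 196.7], [0.0, 0.0, 1.0]]
top lip_edge [(array([ 0.549, -0.049,  0.185]), 0.74), (array([ 0.748, -0.02 ,  0.146]), 0.33)]
top pointer [(array([ 0.6  , -0.25 ,  0.192]), 0.97)]
top green_band [(array([ 0.607, -0.27 ,  0.287]), 0.6)]
top red_band [(array([ 0.609, -0.273,  0.313]), 0.75)]
top booth []
top amber_bottle [(array([ 0.46 ,  0.425, -0.001]), 0.78)]
top clear_bottle []
top white_jar [(array([0.358, 0.312, 0.001]), 0.62)]
top vial_rack [(array([0.358, 0.31 , 0.004]), 0.69), (array([ 0.75 , -0.02 ,  0.147]), 0.59)]
[[0.012, -0.987, 0.159, 0.337], [-1.0, -0.011, 0.009, 0.048], [-0.007, -0.159, -0.987, 1.689], [0.0, 0.0, 0.0, 1.0]] [[453.4, 0.0, 324.5], [0.0, 453.4, 208.8], [0.0, 0.0, 1.0]]
```

View pics/side0.png

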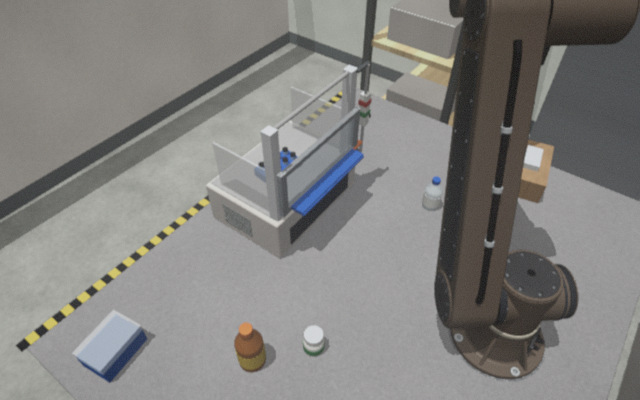

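View pics/top0.png

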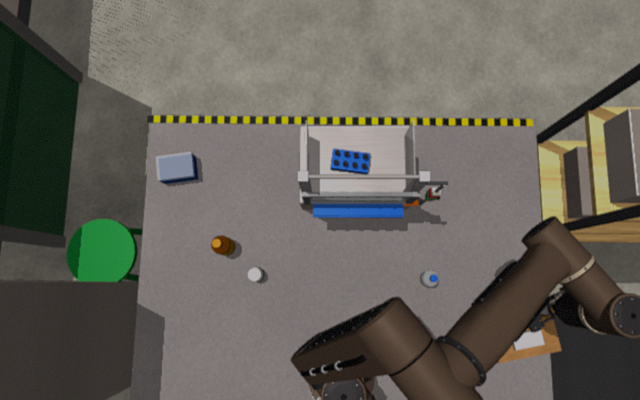

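The side view shows the lip at about (300,205)-(362,155), the gauge at (363,105), and the clear bottle at (432,193). The top view agrees: lip at (358,211), gauge at (432,193). Both views match the networks' positions.

The rows only offer twist about the tool axis, so I'll check the finger shape next. I'll also check how the arm behaves near its reach limits, high up and clear of everything.

```bash
python3 - <<'E'
from station import arm
import cv2, numpy as np
cv2.imwrite("pics/w0.png",arm.grab_frame("wrist"))
E
```

```text
(no output)
```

View pics/w0.png

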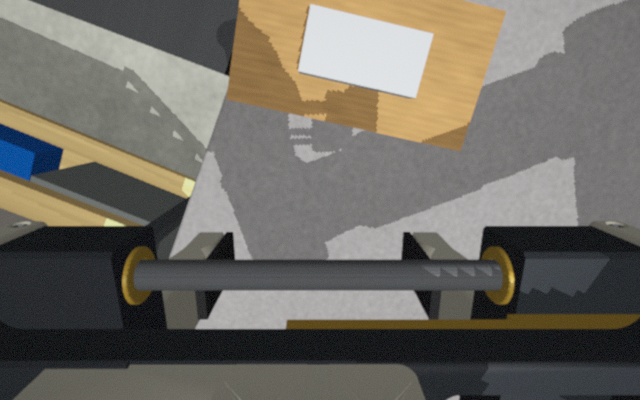

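Emit:
{"op": "move_arm", "data": {"increments": [{"jaw":-1,"dz":-0.04},{"jaw":-1,"dz":-0.04},{"jaw":-1,"dz":-0.04},{"jaw":-1,"dz":-0.04},{"jaw":-1,"dz":-0.04},{"jaw":-1,"dz":-0.04}]}}

```text
$.increments[0]: bad value
```

The wrist picture shows two plain straight fingers near (200,275) and (440,275), with no hooks. The move was refused, so I'll retry with every key filled in.

Emit:
{"op": "move_arm", "data": {"increments": [{"jaw":-1,"dx":0,"dy":0,"dz":-0.04,"twist":0},{"jaw":-1,"dx":0,"dy":0,"dz":-0.04,"twist":0},{"jaw":-1,"dx":0,"dy":0,"dz":-0.04,"twist":0},{"jaw":-1,"dx":0,"dy":0,"dz":-0.04,"twist":0},{"jaw":-1,"dx":0,"dy":0,"dz":-0.04,"twist":0},{"jaw":-1,"dx":0,"dy":0,"dz":-0.04,"twist":0}]}}

```text
t: 1.55
eef_pos: [0.2703, -0.6178, 0.5346]
ee_rot: [-3.141, 0.0, -2.729]
force: [0.8, -1.7, 0.3]
width: 0.0534
gripper_force: 0.0
```

Emit:
{"op": "move_arm", "data": {"increments": [{"jaw":-1,"dx":0,"dy":-0.04,"dz":0,"twist":0},{"jaw":-1,"dx":0,"dy":-0.04,"dz":0,"twist":0},{"jaw":-1,"dx":0,"dy":-0.04,"dz":0,"twist":0},{"jaw":-1,"dx":0,"dy":-0.04,"dz":0,"twist":0},{"jaw":-1,"dx":0,"dy":-0.04,"dz":0,"twist":0},{"jaw":-1,"dx":0,"dy":-0.04,"dz":0,"twist":0},{"jaw":-1,"dx":0,"dy":-0.04,"dz":0,"twist":0},{"jaw":-1,"dx":0,"dy":-0.04,"dz":0,"twist":0}]}}

```text
t: 2.22
eef_pos: [0.3668, -0.8359, 0.4807]
ee_rot: [-3.069, -0.01, -2.729]
force: [-1.2, 0.3, 1.0]
width: 0.0021
gripper_force: 0.0
```

```bash
python3 - <<'E'
from station import arm
import numpy as np
s=arm.get_state(); print({k:np.round(s[k],3).tolist() for k in("t","q","eef_pos","ee_rot")})
E
```

```text
{'t': 2.217, 'q': [-0.937, 0.837, 1.249, 0.028, -1.915, -0.211], 'eef_pos': [0.367, -0.836, 0.481], 'ee_rot': [-3.069, -0.01, -2.729]}
```

At the limit of reach the arm trades tool orientation: it tilts outward, and that tilt is what I need to bring the fingers under the lip. I'll keep pushing outward.

Emit:
{"op": "move_arm", "data": {"increments": [{"jaw":-1,"dx":0,"dy":-0.04,"dz":0,"twist":0},{"jaw":-1,"dx":0,"dy":-0.04,"dz":0,"twist":0},{"jaw":-1,"dx":0,"dy":-0.04,"dz":0,"twist":0},{"jaw":-1,"dx":0,"dy":-0.04,"dz":0,"twist":0},{"jaw":-1,"dx":0,"dy":-0.04,"dz":0,"twist":0},{"jaw":-1,"dx":0,"dy":-0.04,"dz":0,"twist":0}]}}

```text
t: 2.72
eef_pos: [0.403, -0.916, 0.4298]
ee_rot: [-2.909, -0.026, -2.732]
force: [0.4, 1.1, -0.7]
width: 0.0005
gripper_force: 0.0
```

```bash
cat > st.py <<'E'
from station import arm
import numpy as np
s=arm.get_state(); print({k:np.round(s[k],4).tolist() for k in("t","q","eef_pos","ee_rot","force","width")})
E
python3 st.py
```

```text
{'t': 2.7167, 'q': [-0.94, 0.913, 1.2503, 0.0758, -1.6856, -0.2007], 'eef_pos': [0.403, -0.916, 0.4298], 'ee_rot': [-2.9087, -0.026, -2.7317], 'force': [0.4228, 1.0692, -0.7107], 'width': 0.0005}
```

Emit:
{"op": "move_arm", "data": {"increments": [{"jaw":-1,"dx":0,"dy":-0.0417,"dz":-0.02,"twist":0},{"jaw":-1,"dx":0,"dy":-0.0417,"dz":-0.02,"twist":0},{"jaw":-1,"dx":0,"dy":-0.0417,"dz":-0.02,"twist":0},{"jaw":-1,"dx":0,"dy":-0.0417,"dz":-0.02,"twist":0},{"jaw":-1,"dx":0,"dy":-0.0417,"dz":-0.02,"twist":0},{"jaw":-1,"dx":0,"dy":-0.0417,"dz":-0.02,"twist":0}]}}

```text
t: 3.22
eef_pos: [0.4155, -0.9319, 0.5083]
ee_rot: [-2.724, -0.043, -2.738]
force: [0.2, 0.1, -0.4]
width: 0.0006
gripper_force: 0.0
```

```bash
python3 st.py
```

```text
{'t': 3.2167, 'q': [-0.9213, 0.8585, 1.2514, 0.1369, -1.5661, -0.2095], 'eef_pos': [0.4155, -0.9319, 0.5083], 'ee_rot': [-2.7242, -0.0428, -2.7377], 'force': [0.2172, 0.1448, -0.4008], 'width': 0.0006}
```

```bash
cat > kin.py <<'E'
import numpy as np, itertools
from scipy.spatial.transform import Rotation as Ro
from scipy.optimize import least_squares
D=[([-.87,.359,.0115,0,-1.224,-.288],[.271,-.618,.2915],[3.1405,0,-2.729]),
([-.937,.837,1.249,.028,-1.915,-.211],[.3668,-.8359,.4807],[-3.069,-.01,-2.729]),
([-.94,.913,1.2503,.0758,-1.6856,-.2007],[.403,-.916,.4298],[-2.9087,-.026,-2.7317]),
([-.9213,.8585,1.2514,.1369,-1.5661,-.2095],[.4155,-.9319,.5083],[-2.7242,-.0428,-2.7377])]
X=lambda a:Ro.from_euler('x',a); Y=lambda a:Ro.from_euler('y',a); Z=lambda a:Ro.from_euler('z',a)
S4,S6=1,1
R0=None
def rot(q): return Z(q[0])*Y(q[1]-q[2])*X(S4*q[3])*Y(-q[4])*X(S6*q[5])*(R0 or Ro.identity())
def pos(q,p):
    d,z0,L1,L2,a,L3,r0=p
    A=Y(q[1]).apply([0,0,L1]); B=Y(q[1]-q[2]).apply([L2,0,a])
    C=(Y(q[1]-q[2])*X(S4*q[3])*Y(-q[4])).apply([L3,0,0])
    return Z(q[0]).apply(np.array([r0,d,z0])+A+B+C)
if __name__=="__main__":
    for S4,S6 in itertools.product((1,-1),(1,-1)):
        R0=None; R0=rot(D[0][0]).inv()*Ro.from_euler('xyz',D[0][2])
        print(S4,S6,[round((rot(q).inv()*Ro.from_euler('xyz',e)).magnitude(),4) for q,_,e in D],np.round(R0.as_matrix(),2).tolist())
        f=lambda p:np.r_[np.ravel([pos(q,p)-np.array(x) for q,x,_ in D])/.001,(p-[-.19,.35,.4,.4,0,.2,0])/.1]
        r=least_squares(f,[-.19,.35,.4,.4,0,.2,0]); print(np.round(r.x,4),np.abs(r.fun[:12]).max())
E
python3 kin.py
```

```text
1 1 [0.0, 0.1455, 0.2179, 0.3164] [[0.0, -0.0, 1.0], [-0.84, 0.54, 0.0], [-0.54, -0.84, -0.0]]
[-0.2217  0.1004  0.6187  0.4961 -0.0162  0.2037 -0.0306] 33.95140698753529
1 -1 [0.0, 0.0554, 0.1519, 0.2741] [[0.0, -0.0, 1.0], [-1.0, 0.0, 0.0], [-0.0, -1.0, -0.0]]
[-0.2217  0.1004  0.6187  0.4961 -0.0162  0.2037 -0.0306] 33.95140698753529
-1 1 [0.0, 0.1547, 0.1747, 0.1571] [[0.0, -0.0, 1.0], [-0.84, 0.54, 0.0], [-0.54, -0.84, -0.0]]
[-0.1914  0.2427  0.5648  0.4689 -0.0152  0.306   0.0134] 10.430762521879966
-1 -1 [0.0, 0.0016, 0.0004, 0.0006] [[0.0, -0.0, 1.0], [-1.0, 0.0, 0.0], [-0.0, -1.0, -0.0]]
[-0.1914  0.2427  0.5648  0.4689 -0.0152  0.306   0.0134] 10.430762521879966
```

Emit:
{"op": "move_arm", "data": {"increments": [{"jaw":-1,"dx":0,"dy":-0.0417,"dz":0.0,"twist":0},{"jaw":-1,"dx":0,"dy":-0.0417,"dz":0.0,"twist":0},{"jaw":-1,"dx":0,"dy":-0.0417,"dz":0.0,"twist":0},{"jaw":-1,"dx":0,"dy":-0.0417,"dz":0.0,"twist":0},{"jaw":-1,"dx":0,"dy":-0.0417,"dz":0.0,"twist":0},{"jaw":-1,"dx":0,"dy":-0.0417,"dz":0.0,"twist":0}]}}

```text
t: 3.72
eef_pos: [0.4429, -0.9867, 0.5218]
ee_rot: [-2.541, -0.059, -2.746]
force: [-0.1, -0.2, -0.2]
width: 0.0004
gripper_force: 0.0
```

```bash
python3 st.py
```

```text
{'t': 3.7167, 'q': [-0.9177, 0.8866, 1.2509, 0.1964, -1.3642, -0.2233], 'eef_pos': [0.4429, -0.9867, 0.5218], 'ee_rot': [-2.5415, -0.0589, -2.7463], 'force': [-0.0712, -0.2287, -0.246], 'width': 0.0004}
```

```bash
cat > kin.py <<'E'
import numpy as np
from scipy.spatial.transform import Rotation as Ro
from scipy.optimize import least_squares
D=[([-.87,.359,.0115,0,-1.224,-.288],[.271,-.618,.2915]),
([-.937,.837,1.249,.028,-1.915,-.211],[.3668,-.8359,.4807]),
([-.94,.913,1.2503,.0758,-1.6856,-.2007],[.403,-.916,.4298]),
([-.9213,.8585,1.2514,.1369,-1.5661,-.2095],[.4155,-.9319,.5083]),
([-.9177,.8866,1.2509,.1964,-1.3642,-.2233],[.4429,-.9867,.5218])]
X=lambda a:Ro.from_euler('x',a); Y=lambda a:Ro.from_euler('y',a); Z=lambda a:Ro.from_euler('z',a)
R0=Ro.from_matrix([[0,0,1],[-1,0,0],[0,-1,0]])
def rot(q): return Z(q[0])*Y(q[1]-q[2])*X(-q[3])*Y(-q[4])*X(-q[5])*R0
P0=np.array([-.1,.35,.45,.45,0,.2,0,-.1,0,0])
def pos(q,p,full=False):
    d,z0,L1,L2,a,L3,r0,w,wz,c=p
    e=Z(q[0]).apply(np.array([r0,d,z0])+Y(q[1]).apply([0,0,L1]))
    F=Z(q[0])*Y(q[1]-q[2])
    wr=e+F.apply([L2,0,a]); G=F*X(-q[3])
    wr2=wr+G.apply([0,w,wz])
    t=wr2+(G*Y(-q[4])).apply([L3,0,c])
    return (e,wr,wr2,t) if full else t
def fit():
    f=lambda p:np.r_[np.ravel([pos(q,p)-np.array(x) for q,x in D])/.001,(p-P0)/.1]
    r=least_squares(f,P0); return r.x,np.abs(r.fun[:3*len(D)]).max()
if __name__=="__main__":
    p,e=fit(); print(np.round(p,4),e)
E
python3 kin.py
```

```text
[-4.930e-02  2.034e-01  5.968e-01  4.621e-01  3.000e-04  3.114e-01
 -1.260e-02 -1.420e-01 -2.200e-03  1.640e-02] 0.42760777946937445
```

Emit:
{"op": "move_arm", "data": {"increments": [{"jaw":-1,"dx":0,"dy":-0.0417,"dz":0.0,"twist":0.1},{"jaw":-1,"dx":0,"dy":-0.0417,"dz":0.0,"twist":0},{"jaw":-1,"dx":0,"dy":-0.0417,"dz":0.0,"twist":0},{"jaw":-1,"dx":0,"dy":-0.0417,"dz":0.0,"twist":0},{"jaw":-1,"dx":0,"dy":-0.0417,"dz":0.0,"twist":0},{"jaw":-1,"dx":0,"dy":-0.0417,"dz":0.0,"twist":0},{"jaw":-1,"dx":0,"dy":-0.0417,"dz":0.0,"twist":0},{"jaw":-1,"dx":0,"dy":-0.0417,"dz":0.0,"twist":0}]}}

```text
t: 4.38
eef_pos: [0.4424, -1.0329, 0.5985]
ee_rot: [-2.296, -0.004, -2.831]
force: [0.4, -0.3, -0.3]
width: 0.0004
gripper_force: 0.0
```

```bash
python3 st.py
```

```text
{'t': 4.3833, 'q': [-0.9317, 0.8711, 1.2509, 0.2708, -1.1468, -0.3327], 'eef_pos': [0.4424, -1.0329, 0.5985], 'ee_rot': [-2.2958, -0.0042, -2.8306], 'force': [0.3596, -0.2903, -0.2939], 'width': 0.0004}
```

```bash
cat >> kin.py <<'E'
LO=np.array([-3.07,-1.43,-1.02,-3.03,-3.05,-3.03]);HI=np.array([3.07,2.12,1.25,1.67,0,3.03])
def ik(p,x,R,q,ws=.5):
    f=lambda q:np.r_[(pos(q,p)-x)*10,(R.inv()*rot(q)).as_rotvec()*10*ws]
    r=least_squares(f,np.clip(q,LO+1e-3,HI-1e-3),bounds=(LO,HI)); return r.x,np.linalg.norm(r.fun)
def toolR(al,be,ga):
    z=np.array([np.cos(be)*np.cos(al),np.cos(be)*np.sin(al),-np.sin(be)])
    v=np.array([-np.sin(al),np.cos(al),0]); w=np.cross(z,v)
    y=np.cos(ga)*v+np.sin(ga)*w
    return Ro.from_matrix(np.c_[np.cross(y,z),y,z])
E
cat > goal.py <<'E'
from kin import *
D.append(([-.9317,.8711,1.2509,.2708,-1.1468,-.3327],[.4424,-1.0329,.5985]))
p,e=fit(); print(np.round(p,4),e); np.save("p.npy",p)
rng=np.random.default_rng(0)
for al in (-70,-55,-40,-25,-10,10,30):
  for be in (0,15,30,45):
    a,b=np.radians([al,be]); best=None; sols=[]
    for k in range(8):
      for ga in ((0,np.pi/2) if k<4 else (np.pi,-np.pi/2)):
        R=toolR(a,b,ga); x=np.array([.572,-.05,.165])-.066*R.as_matrix()[:,2]
        q,r=ik(p,x,R,rng.uniform(LO,HI))
        if r<1e-3: sols.append((np.round(np.degrees(ga)),np.round(q,2).tolist()))
    print(al,be,len(sols),sols[:2])
E
python3 goal.py
```

```text
[-0.0266  0.2061  0.5958  0.4616 -0.0011  0.3128 -0.004  -0.1647 -0.0015
  0.0089] 0.38196955546698774
-70 0 4 [(np.float64(90.0), [0.79, 0.75, -0.86, 1.13, -1.55, -0.04]), (np.float64(90.0), [0.79, 0.75, -0.86, 1.13, -1.55, -0.04])]
-70 15 6 [(np.float64(90.0), [0.76, 0.57, -0.87, 1.13, -1.37, 0.13]), (np.float64(90.0), [0.76, 0.57, -0.87, 1.13, -1.37, 0.13])]
-70 30 3 [(np.float64(0.0), [0.71, 0.4, -0.84, 1.06, -1.19, 1.9]), (np.float64(-90.0), [0.71, 0.4, -0.84, 1.06, -1.19, -2.81])]
-70 45 6 [(np.float64(90.0), [0.64, 0.28, -0.78, 0.91, -1.03, 0.58]), (np.float64(0.0), [0.64, 0.28, -0.78, 0.91, -1.03, 2.15])]
-55 0 0 []
-55 15 0 []
-55 30 0 []
-55 45 2 [(np.float64(180.0), [0.57, 0.19, -0.95, 1.2, -0.86, -0.98]), (np.float64(-90.0), [0.57, 0.19, -0.95, 1.2, -0.86, -2.55])]
-40 0 0 []
-40 15 0 []
-40 30 0 []
-40 45 0 []
-25 0 0 []
-25 15 0 []
-25 30 0 []
-25 45 0 []
-10 0 0 []
-10 15 0 []
-10 30 7 [(np.float64(90.0), [-0.46, 0.1, -0.94, -2.66, -0.55, -0.27]), (np.float64(0.0), [-0.46, 0.1, -0.94, -2.66, -0.55, 1.3])]
-10 45 0 []
10 0 9 [(np.float64(0.0), [-0.81, 0.84, -0.91, -2.15
[... 176 characters left out ...]
0.41, -0.87, -2.14, -1.14, -0.26])]
10 30 7 [(np.float64(0.0), [-0.45, 0.1, -0.69, -1.85, -0.56, 0.67]), (np.float64(90.0), [-0.45, 0.1, -0.69, -1.85, -0.56, -0.9])]
10 45 0 []
30 0 10 [(np.float64(0.0), [-0.81, 0.7, -0.62, -1.8, -1.51, 1.33]), (np.float64(90.0), [-0.81, 0.7, -0.62, -1.8, -1.51, -0.24])]
30 15 9 [(np.float64(0.0), [-0.72, 0.42, -0.6, -1.71, -1.18, 1.01]), (np.float64(90.0), [-0.72, 0.42, -0.6, -1.71, -1.18, -0.57])]
30 30 8 [(np.float64(0.0), [-0.51, 0.2, -0.53, -1.47, -0.84, 0.54]), (np.float64(90.0), [-0.51, 0.2, -0.53, -1.47, -0.84, -1.03])]
30 45 5 [(np.float64(0.0), [-0.17, 0.09, -0.49, -0.99, -0.58, -0.13]), (np.float64(90.0), [-0.17, 0.09, -0.49, -0.99, -0.58, -1.7])]
```

```bash
cat > sim.py <<'E'
from kin import *
p=np.load("p.npy")
def run(q,rows,ws):
    q=np.array(q,float)
    for dx,dy,dz,tw in rows:
        R=rot(q); x=pos(q,p)+R.apply([dx,dy,dz]); R=R*Z(tw)
        q,_=ik(p,x,R,q,ws)
    return q
def show(q):
    z=rot(q).as_matrix()[:,2]
    return f"q{np.round(q,2).tolist()} x{np.round(pos(q,p),3).tolist()} z{np.round(z,2).tolist()}"
if __name__=="__main__":
    for ws in(.1,.2,.35,.5,1):
        a=run(D[1][0],[(0,-.04,0,0)]*6,ws); b=run(D[2][0],[(0,-.0417,-.02,0)]*6,ws); c=run(D[3][0],[(0,-.0417,0,0)]*6,ws)
        print(ws,show(a),show(b),show(c),sep="\n ")
    print("true",*[show(np.array(D[i][0])) for i in(2,3,4)],sep="\n ")
E
python3 sim.py
```

```text
0.1
 q[-0.92, 0.89, 1.25, 0.24, -1.22, -0.23] x[0.45, -1.022, 0.549] z[0.2, -0.64, -0.74]
 q[-0.91, 0.86, 1.25, 0.32, -1.07, -0.27] x[0.464, -1.03, 0.645] z[0.25, -0.77, -0.58]
 q[-0.92, 0.92, 1.25, 0.42, -0.84, -0.34] x[0.488, -1.081, 0.656] z[0.28, -0.86, -0.42]
0.2
 q[-0.93, 0.89, 1.25, 0.19, -1.36, -0.21] x[0.437, -0.993, 0.511] z[0.17, -0.53, -0.83]
 q[-0.91, 0.85, 1.25, 0.27, -1.2, -0.24] x[0.452, -1.006, 0.61] z[0.22, -0.69, -0.69]
 q[-0.91, 0.9, 1.25, 0.34, -1.0, -0.28] x[0.475, -1.055, 0.619] z[0.26, -0.79, -0.56]
0.35
 q[-0.93, 0.9, 1.25, 0.12, -1.55, -0.2] x[0.418, -0.951, 0.462] z[0.11, -0.36, -0.92]
 q[-0.91, 0.85, 1.25, 0.2, -1.39, -0.22] x[0.433, -0.969, 0.558] z[0.18, -0.55, -0.82]
 q[-0.92, 0.88, 1.25, 0.25, -1.2, -0.24] x[0.457, -1.019, 0.568] z[0.22, -0.66, -0.72]
0.5
 q[-0.94, 0.91, 1.25, 0.09, -1.65, -0.2] x[0.406, -0.926, 0.433] z[0.08, -0.25, -0.96]
 q[-0.92, 0.85, 1.25, 0.16, -1.51, -0.21] x[0.421, -0.944, 0.524] z[0.14, -0.44, -0.89]
 q[-0.92, 0.88, 1.25, 0.21, -1.33, -0.23] x[0.445, -0.994, 0.535] z[0.19, -0.57, -0.8]
1
 q[-0.95, 0.93, 1.25, 0.04, -1.77, -0.2] x[0.393, -0.897, 0.403] z[0.04, -0.13, -0.99]
 q[-0.93, 0.87, 1.25, 0.1, -1.66, -0.21] x[0.405, -0.911, 0.482] z[0.09, -0.29, -0.95]
 q[-0.92, 0.89, 1.25, 0.16, -1.47, -0.21] x[0.431, -0.964, 0.496] z[0.14, -0.45, -0.88]
true
 q[-0.94, 0.91, 1.25, 0.08, -1.69, -0.2] x[0.403, -0.916, 0.43] z[0.07, -0.22, -0.97]
 q[-0.92, 0.86, 1.25, 0.14, -1.57, -0.21] x[0.416, -0.932, 0.508] z[0.12, -0.39, -0.91]
 q[-0.92, 0.89, 1.25, 0.2, -1.36, -0.22] x[0.443, -0.987, 0.522] z[0.17, -0.54, -0.82]
```

```bash
cat > plan.py <<'E'
from sim import *
WS=.55
def step(q,v,tw=0):
    R=rot(q); l=R.inv().apply(v); return run(q,[(*l,tw)],WS)
def go(q,tgt,n=60,tw=0):
    k=0
    for k in range(n):
        d=np.array(tgt)-pos(q,p); L=np.linalg.norm(d)
        if L<.01: break
        q=step(q,d*min(1,.0417/L),tw)
    return q,k
if __name__=="__main__":
    q=np.array([-.9317,.8711,1.2509,.2708,-1.1468,-.3327])
    for t in([.72,-.6,.62],[.88,-.1,.62],[.75,.4,.62],[.48,.72,.62]):
        q,k=go(q,t); print("via",k,show(q))
    for az in(40,55,70):
        c=q.copy(); a=np.radians(az)
        for i in range(5):
            for _ in range(12):
                up=.15*(0.6-pos(c,p)[2])
                c=step(c,[.0417*np.cos(a),.0417*np.sin(a),np.clip(up,-.03,.03)])
            print(az,12*(i+1),show(c))
E
python3 plan.py
```

```text
via 13 q[-0.33, 0.46, 0.41, 0.76, -1.07, -1.15] x[0.72, -0.6, 0.62] z[0.23, -0.71, -0.66]
via 13 q[0.32, 0.62, 0.65, 0.85, -1.6, -1.55] x[0.88, -0.1, 0.62] z[0.23, -0.71, -0.66]
via 16 q[0.9, 0.94, 1.25, 0.92, -2.16, -1.71] x[0.744, 0.394, 0.614] z[0.29, -0.71, -0.65]
via 24 q[1.39, 0.98, 1.25, 1.03, -2.13, -1.98] x[0.478, 0.713, 0.615] z[0.65, -0.52, -0.56]
40 12 q[1.17, 1.12, 1.25, 1.1, -1.56, -1.96] x[0.743, 0.772, 0.53] z[0.85, -0.29, -0.45]
40 24 q[0.98, 1.2, 1.25, 1.23, -1.01, -2.0] x[0.928, 0.804, 0.52] z[0.97, 0.01, -0.26]
40 36 q[0.82, 1.26, 1.25, 1.47, -0.55, -2.2] x[1.03, 0.817, 0.52] z[0.96, 0.27, -0.07]
40 48 q[0.73, 1.28, 1.25, 1.67, -0.3, -2.38] x[1.058, 0.817, 0.529] z[0.91, 0.42, 0.0]
40 60 q[0.71, 1.27, 1.25, 1.67, -0.19, -2.37] x[1.06, 0.821, 0.533] z[0.87, 0.49, -0.0]
55 12 q[1.27, 1.13, 1.25, 1.11, -1.62, -2.01] x[0.654, 0.828, 0.525] z[0.86, -0.26, -0.44]
55 24 q[1.15, 1.2, 1.25, 1.25, -1.11, -2.06] x[0.783, 0.915, 0.518] z[0.96, 0.07, -0.26]
55 36 q[1.03, 1.26, 1.24, 1.47, -0.67, -2.23] x[0.857, 0.976, 0.521] z[0.93, 0.36, -0.08]
55 48 q[0.95, 1.28, 1.25, 1.67, -0.38, -2.41] x[0.873, 1.006, 0.529] z[0.84, 0.54, 0.01]
55 60 q[0.93, 1.27, 1.25, 1.67, -0.25, -2.41] x[0.861, 1.025, 0.533] z[0.78, 0.63, 0.0]
70 12 q[1.38, 1.13, 1.25, 1.12, -1.71, -2.06] x[0.554, 0.869, 0.523] z[0.86, -0.25, -0.45]
70 24 q[1.33, 1.2, 1.25, 1.25, -1.25, -2.12] x[0.617, 0.995, 0.518] z[0.95, 0.1, -0.28]
70 36 q[1.25, 1.25, 1.24, 1.45, -0.82, -2.25] x[0.653, 1.094, 0.521] z[0.9, 0.42, -0.1]
70 48 q[1.17, 1.28, 1.25, 1.67, -0.49, -2.44] x[0.651, 1.152, 0.527] z[0.78, 0.63, 0.02]
70 60 q[1.16, 1.27, 1.25, 1.67, -0.33, -2.44] x[0.622, 1.18, 0.534] z[0.67, 0.74, 0.01]
```

```bash
cat > plan2.py <<'E'
from plan import *
q=np.array([-.9317,.8711,1.2509,.2708,-1.1468,-.3327])
sy=lambda q:np.round(rot(q).as_matrix()[:,1],2).tolist()
n=0
for t in([.80,-.45,.62],[.86,.0,.62],[.70,.45,.62]):
    q,k=go(q,t,20); n+=k; print("via",k,show(q),sy(q))
for az in(60,80):
    c=q.copy(); a=np.radians(az)
    for i in range(32):
        c=step(c,[.0417*np.cos(a),.0417*np.sin(a),np.clip(.15*(.62-pos(c,p)[2]),-.03,.03)])
        if i%6==5: print(az,i+1,show(c),sy(c))
        z=rot(c).as_matrix()[:,2]
        if z[2]>-.28 and z[1]>.15:break
    print("stop",i,show(c))
    z=rot(c).as_matrix()[:,2]; tip0=np.array([.566,-.03,.165])
    for t in([.75,.1,.55],[.60,-.2,.5],[.48,-.15,.40],tip0-.066*z+[-.06,-.02,.15],tip0-.066*z+[-.06,-.02,-.03],tip0-.066*z+[0,0,-.03],tip0-.066*z+[0,0,.09]):
        c,k=go(c,t,40); print(" ret",k,show(c),sy(c))
E
python3 plan2.py
```

```text
via 17 q[-0.12, 0.49, 0.44, 0.81, -1.22, -1.31] x[0.8, -0.45, 0.62] z[0.23, -0.71, -0.66] [-0.21, 0.63, -0.75]
via 11 q[0.44, 0.62, 0.66, 0.84, -1.7, -1.63] x[0.86, -0.0, 0.62] z[0.23, -0.71, -0.66] [-0.21, 0.63, -0.75]
via 16 q[0.98, 0.94, 1.25, 0.91, -2.21, -1.76] x[0.695, 0.444, 0.615] z[0.3, -0.7, -0.65] [-0.2, 0.62, -0.76]
60 6 q[1.04, 1.03, 1.25, 0.94, -2.06, -1.84] x[0.721, 0.539, 0.553] z[0.45, -0.65, -0.61] [-0.19, 0.6, -0.78]
60 12 q[1.08, 1.07, 1.25, 1.0, -1.89, -1.88] x[0.744, 0.615, 0.531] z[0.61, -0.56, -0.56] [-0.18, 0.59, -0.79]
60 18 q[1.1, 1.11, 1.25, 1.07, -1.7, -1.9] x[0.77, 0.683, 0.526] z[0.75, -0.44, -0.49] [-0.18, 0.58, -0.79]
60 24 q[1.11, 1.14, 1.25, 1.14, -1.49, -1.93] x[0.799, 0.749, 0.527] z[0.86, -0.29, -0.41] [-0.18, 0.58, -0.79]
60 30 q[1.1, 1.17, 1.25, 1.21, -1.28, -1.97] x[0.827, 0.811, 0.531] z[0.94, -0.13, -0.31] [-0.18, 0.58, -0.79]
stop 31 q[1.09, 1.18, 1.25, 1.24, -1.21, -1.99] x[0.835, 0.831, 0.532] z[0.96, -0.07, -0.28]
 ret 19 q[0.31, 0.03, -0.52, 1.67, -0.43, -2.48] x[0.75, 0.102, 0.555] z[0.88, -0.15, -0.44] [-0.28, 0.6, -0.75]
 ret 9 q[-0.
[... 1416 characters left out ...]
.29, 0.62, -0.73]
 ret 9 q[-0.14, -0.18, -0.73, 0.96, -0.0, -1.57] x[0.6, -0.2, 0.5] z[0.84, -0.12, -0.53] [-0.35, 0.63, -0.7]
 ret 6 q[-0.08, -0.35, -1.01, 0.98, -0.0, -1.63] x[0.478, -0.151, 0.404] z[0.79, -0.06, -0.61] [-0.44, 0.64, -0.64]
 ret 8 q[0.41, -0.42, -1.02, 0.72, -0.38, -1.7] x[0.447, -0.047, 0.345] z[0.66, 0.02, -0.75] [-0.59, 0.64, -0.49]
 ret 7 q[0.32, -0.03, -1.01, -0.07, -0.0, -0.88] x[0.448, -0.054, 0.158] z[0.53, 0.18, -0.83] [-0.71, 0.62, -0.33]
 ret 2 q[0.34, 0.07, -0.91, -0.05, -0.0, -0.91] x[0.505, -0.027, 0.159] z[0.53, 0.19, -0.83] [-0.72, 0.62, -0.32]
 ret 3 q[0.34, -0.15, -0.76, 0.01, -0.37, -0.98] x[0.505, -0.025, 0.279] z[0.53, 0.19, -0.83] [-0.72, 0.62, -0.32]
```

```bash
cat > g2.py <<'E'
from plan import *
for al in(-65,-75,-85,-95):
  for be in(0,8,16,25):
    R=toolR(*np.radians([al,be,90])); x=np.array([.562,.065,.16])-.066*R.as_matrix()[:,2]
    out=[]
    for h in(0,.12):
        q,r=ik(p,x+[0,0,h],R,[.8,.6,-.85,1.1,-1.4,0.])
        out.append((round(r,3),np.round(q,2).tolist(),[np.round(v,2).tolist() for v in pos(q,p,True)[:3]]))
    print(al,be,*out,sep="\n  ")
E
python3 g2.py
```

```text
-65
  0
  (np.float64(0.0), [1.0, 0.78, -0.77, 1.01, -1.58, 0.01], [[0.25, 0.34, 0.63], [0.25, 0.34, 0.17], [0.4, 0.41, 0.17]])
  (np.float64(0.0), [0.99, 0.57, -0.77, 1.02, -1.69, 0.2], [[0.2, 0.25, 0.71], [0.25, 0.34, 0.26], [0.4, 0.41, 0.29]])
-65
  8
  (np.float64(0.0), [0.99, 0.69, -0.78, 1.01, -1.49, 0.09], [[0.23, 0.3, 0.67], [0.25, 0.34, 0.21], [0.4, 0.4, 0.22]])
  (np.float64(0.0), [0.99, 0.49, -0.75, 1.0, -1.61, 0.28], [[0.17, 0.22, 0.73], [0.26, 0.34, 0.3], [0.4, 0.4, 0.34]])
-65
  16
  (np.float64(0.0), [0.98, 0.6, -0.78, 0.99, -1.4, 0.17], [[0.21, 0.26, 0.7], [0.26, 0.33, 0.25], [0.41, 0.39, 0.27]])
  (np.float64(0.0), [0.99, 0.41, -0.72, 0.96, -1.54, 0.37], [[0.15, 0.18, 0.75], [0.26, 0.34, 0.33], [0.41, 0.39, 0.39]])
-65
  25
  (np.float64(0.0), [0.95, 0.5, -0.77, 0.96, -1.3, 0.27], [[0.19, 0.21, 0.73], [0.26, 0.32, 0.29], [0.42, 0.37, 0.33]])
  (np.float64(0.0), [0.96, 0.33, -0.68, 0.91, -1.46, 0.48], [[0.13, 0.14, 0.77], [0.27, 0.34, 0.38], [0.41, 0.37, 0.45]])
-75
  0
  (np.float64(0.0), [0.96, 0.83, -0.61, 0.88, -1.66, 0.1], [[0.27, 0.34, 0.61], [0.3, 0.39, 0.15], 
[... 2196 characters left out ...]
4, -1.78, 0.25], [[0.31, 0.32, 0.6], [0.43, 0.46, 0.18], [0.59, 0.44, 0.22]])
  (np.float64(0.0), [0.85, 0.69, -0.28, 0.67, -1.91, 0.36], [[0.27, 0.27, 0.67], [0.44, 0.46, 0.28], [0.59, 0.44, 0.34]])
-95
  16
  (np.float64(0.0), [0.85, 0.77, -0.31, 0.61, -1.7, 0.29], [[0.29, 0.29, 0.63], [0.43, 0.45, 0.23], [0.59, 0.43, 0.27]])
  (np.float64(0.0), [0.85, 0.62, -0.26, 0.64, -1.85, 0.4], [[0.25, 0.24, 0.69], [0.44, 0.46, 0.33], [0.59, 0.43, 0.39]])
-95
  25
  (np.float64(0.0), [0.83, 0.68, -0.32, 0.58, -1.6, 0.33], [[0.27, 0.26, 0.67], [0.44, 0.44, 0.28], [0.59, 0.4, 0.33]])
  (np.float64(0.0), [0.83, 0.55, -0.25, 0.59, -1.78, 0.45], [[0.23, 0.21, 0.71], [0.44, 0.45, 0.38], [0.59, 0.4, 0.45]])
```

```bash
cat > plan3.py <<'E'
from plan import *
q=np.array([-.9317,.8711,1.2509,.2708,-1.1468,-.3327])
for i in range(10): q=run(q,[(0,-.0417,0,-.015)],WS)
print(show(q),rot(q).as_matrix()[:,1])
z=rot(q).as_matrix()[:,2]
tip=np.array([.565,.084,.15])
n=0
for t in([.75,-.6,.65],[.75,-.1,.65],[.60,.25,.60],tip-.066*z+[-.06,.09,.2],tip-.066*z+[-.06,.09,-.0],tip-.066*z,tip-.066*z+[0,0,.13]):
    q,k=go(q,t,60); n+=k; print(k,n,show(q),[np.round(v,2).tolist() for v in pos(q,p,True)[:3]])
E
python3 plan3.py
```

```text
q[-0.91, 0.79, 1.25, 0.41, -0.95, -0.24] x[0.446, -1.019, 0.762] z[0.27, -0.87, -0.41] [-0.27234208  0.34395553 -0.8986236 ]
13 13 q[-0.35, 0.43, 0.18, 1.22, -0.87, -1.39] x[0.75, -0.6, 0.65] z[0.27, -0.87, -0.41] [[0.22, -0.11, 0.75], [0.64, -0.26, 0.63], [0.66, -0.33, 0.78]]
12 25 q[0.39, 0.33, 0.04, 1.14, -1.53, -1.71] x[0.75, -0.1, 0.65] z[0.27, -0.87, -0.41] [[0.18, 0.05, 0.77], [0.59, 0.22, 0.64], [0.66, 0.17, 0.78]]
9 34 q[0.96, 0.41, 0.1, 0.91, -1.99, -2.01] x[0.603, 0.242, 0.601] z[0.27, -0.87, -0.41] [[0.15, 0.18, 0.75], [0.41, 0.54, 0.61], [0.51, 0.51, 0.74]]
6 40 q[1.14, 0.38, -0.38, 0.67, -1.78, -2.46] x[0.488, 0.231, 0.379] z[0.27, -0.87, -0.41] [[0.11, 0.18, 0.76], [0.25, 0.49, 0.44], [0.4, 0.5, 0.52]]
5 45 q[1.14, 0.61, -0.53, 0.66, -1.48, -2.7] x[0.487, 0.231, 0.177] z[0.27, -0.87, -0.41] [[0.16, 0.3, 0.69], [0.24, 0.47, 0.27], [0.4, 0.5, 0.31]]
3 48 q[0.95, 0.58, -0.62, 0.83, -1.38, -2.69] x[0.547, 0.141, 0.177] z[0.27, -0.87, -0.41] [[0.21, 0.25, 0.7], [0.3, 0.38, 0.27], [0.46, 0.41, 0.31]]
3 51 q[0.96, 0.42, -0.54, 0.81, -1.55, -2.51] x[0.547, 0.141, 0.302] z[0.27, -0.87, -0.41] [[0.16, 0.18, 0.75], [0.31, 0.4, 0.37], [0.46, 0.41, 0.44]]
```

Plan: the finger goes in at the left end of the lip, with the tool direction about 25° below level and mostly towards −y. First, finish the tilt.

Emit:
{"op": "move_arm", "data": {"increments": [{"jaw":-1,"dx":0,"dy":-0.0417,"dz":0.0,"twist":-0.015},{"jaw":-1,"dx":0,"dy":-0.0417,"dz":0.0,"twist":-0.015},{"jaw":-1,"dx":0,"dy":-0.0417,"dz":0.0,"twist":-0.015},{"jaw":-1,"dx":0,"dy":-0.0417,"dz":0.0,"twist":-0.015},{"jaw":-1,"dx":0,"dy":-0.0417,"dz":0.0,"twist":-0.015},{"jaw":-1,"dx":0,"dy":-0.0417,"dz":0.0,"twist":-0.015},{"jaw":-1,"dx":0,"dy":-0.0417,"dz":0.0,"twist":-0.015},{"jaw":-1,"dx":0,"dy":-0.0417,"dz":0.0,"twist":-0.015},{"jaw":-1,"dx":0,"dy":-0.0417,"dz":0.0,"twist":-0.015}]}}

```text
t: 5.13
eef_pos: [0.4475, -1.0267, 0.7352]
ee_rot: [-2.044, -0.13, -2.775]
force: [-0.5, -0.1, 0.4]
width: 0.0005
gripper_force: 0.0
```

```bash
cat > next.py <<'E'
# usage: next.py x y z ... : rows (tool frame) to successive TCP targets + simulated joints
import sys
from plan import *
s=arm.get_state() if False else __import__("station").arm.get_state()
q=np.array(s["q"]); x=np.array(s["eef_pos"]); R=Ro.from_euler('xyz',s["ee_rot"]).as_matrix()
print(round(float(s["t"]),2),np.round(q,2).tolist(),np.round(x,4).tolist(),"z",np.round(R[:,2],3).tolist(),"y",np.round(R[:,1],2).tolist(),"tip",np.round(x+.066*R[:,2],4).tolist(),"F",np.round(s["force"],1).tolist(),"fk err",np.round(pos(q,p)-x,3).tolist())
v=np.array(sys.argv[1:],float).reshape(-1,3)
for t in v:
    d=R.T@(t-x); n=int(np.ceil(np.linalg.norm(d)/.0405)); print("rows",n,"each",np.round(d/n,4).tolist(),end=" ")
    q,k=go(q,t,40); print(show(q)); x=t
E
python3 next.py .75 -.6 .65 .75 -.1 .65 .60 .25 .60
```

```text
5.13 [-0.91, 0.81, 1.25, 0.39, -0.97, -0.25] [0.4475, -1.0267, 0.7352] z [0.264, -0.852, -0.452] y [-0.27, 0.38, -0.88] tip [0.4649, -1.0829, 0.7054] F [-0.5, -0.1, 0.4] fk err [-0.0, -0.001, -0.002]
rows 14 each [-0.0316, 0.0112, -0.0175] q[-0.34, 0.44, 0.23, 1.14, -0.9, -1.33] x[0.75, -0.6, 0.65] z[0.26, -0.85, -0.45]
rows 13 each [-0.0137, 0.0148, -0.0328] q[0.4, 0.33, 0.07, 1.09, -1.54, -1.69] x[0.75, -0.1, 0.65] z[0.26, -0.85, -0.45]
rows 10 each [0.0008, 0.0219, -0.0315] q[0.96, 0.4, 0.12, 0.88, -1.98, -2.02] x[0.603, 0.242, 0.601] z[0.26, -0.85, -0.45]
```

Emit:
{"op": "move_arm", "data": {"increments": [{"jaw":-1,"dx":-0.0316,"dy":0.0112,"dz":-0.0175,"twist":0},{"jaw":-1,"dx":-0.0316,"dy":0.0112,"dz":-0.0175,"twist":0},{"jaw":-1,"dx":-0.0316,"dy":0.0112,"dz":-0.0175,"twist":0},{"jaw":-1,"dx":-0.0316,"dy":0.0112,"dz":-0.0175,"twist":0},{"jaw":-1,"dx":-0.0316,"dy":0.0112,"dz":-0.0175,"twist":0},{"jaw":-1,"dx":-0.0316,"dy":0.0112,"dz":-0.0175,"twist":0},{"jaw":-1,"dx":-0.0316,"dy":0.0112,"dz":-0.0175,"twist":0},{"jaw":-1,"dx":-0.0316,"dy":0.0112,"dz":-0.0175,"twist":0},{"jaw":-1,"dx":-0.0316,"dy":0.0112,"dz":-0.0175,"twist":0},{"jaw":-1,"dx":-0.0316,"dy":0.0112,"dz":-0.0175,"twist":0},{"jaw":-1,"dx":-0.0316,"dy":0.0112,"dz":-0.0175,"twist":0},{"jaw":-1,"dx":-0.0316,"dy":0.0112,"dz":-0.0175,"twist":0}]}}

```text
t: 6.13
eef_pos: [0.6979, -0.6778, 0.6679]
ee_rot: [-2.044, -0.128, -2.778]
force: [0.0, -0.8, 0.8]
width: 0.0004
gripper_force: 0.0
```

```bash
python3 next.py .75 -.1 .65 .60 .25 .60
```

```text
6.13 [-0.48, 0.42, 0.18, 1.14, -0.78, -1.28] [0.6979, -0.6778, 0.6679] z [0.262, -0.852, -0.452] y [-0.27, 0.39, -0.88] tip [0.7152, -0.734, 0.6381] F [0.0, -0.8, 0.8] fk err [-0.012, -0.006, -0.022]
rows 15 each [-0.017, 0.015, -0.0314] q[0.39, 0.33, 0.07, 1.09, -1.54, -1.7] x[0.75, -0.104, 0.65] z[0.26, -0.85, -0.45]
rows 10 each [0.0009, 0.0219, -0.0315] q[0.97, 0.41, 0.13, 0.87, -2.0, -2.03] x[0.6, 0.25, 0.6] z[0.26, -0.85, -0.45]
```

Emit:
{"op": "move_arm", "data": {"increments": [{"jaw":-1,"dx":-0.017,"dy":0.015,"dz":-0.0314,"twist":0},{"jaw":-1,"dx":-0.017,"dy":0.015,"dz":-0.0314,"twist":0},{"jaw":-1,"dx":-0.017,"dy":0.015,"dz":-0.0314,"twist":0},{"jaw":-1,"dx":-0.017,"dy":0.015,"dz":-0.0314,"twist":0},{"jaw":-1,"dx":-0.017,"dy":0.015,"dz":-0.0314,"twist":0},{"jaw":-1,"dx":-0.017,"dy":0.015,"dz":-0.0314,"twist":0},{"jaw":-1,"dx":-0.017,"dy":0.015,"dz":-0.0314,"twist":0},{"jaw":-1,"dx":-0.017,"dy":0.015,"dz":-0.0314,"twist":0},{"jaw":-1,"dx":-0.017,"dy":0.015,"dz":-0.0314,"twist":0},{"jaw":-1,"dx":-0.017,"dy":0.015,"dz":-0.0314,"twist":0},{"jaw":-1,"dx":-0.017,"dy":0.015,"dz":-0.0314,"twist":0},{"jaw":-1,"dx":-0.017,"dy":0.015,"dz":-0.0314,"twist":0}]}}

```text
t: 7.13
eef_pos: [0.7395, -0.2152, 0.6543]
ee_rot: [-2.046, -0.127, -2.777]
force: [0.9, 0.5, -0.3]
width: 0.0005
gripper_force: 0.0
```

```bash
cat > refit.py <<'E'
from kin import *
from station import arm
s=arm.get_state()
D.append(([-.9317,.8711,1.2509,.2708,-1.1468,-.3327],[.4424,-1.0329,.5985]))
D.append((list(s["q"]),list(s["eef_pos"])))
p,e=fit(); print(np.round(p,3),e); np.save("p.npy",p)
E
python3 refit.py; python3 next.py .60 .25 .60 .488 .231 .38 .488 .231 .18
```

```text
[ 0.     0.202  0.599  0.463 -0.001  0.312  0.002 -0.192 -0.    -0.   ] 0.327712234243549
7.13 [0.2, 0.27, -0.06, 1.15, -1.34, -1.68] [0.7395, -0.2152, 0.6543] z [0.263, -0.852, -0.453] y [-0.27, 0.39, -0.88] tip [0.7568, -0.2714, 0.6244] F [0.9, 0.5, -0.3] fk err [0.0, -0.0, -0.0]
rows 13 each [-0.0032, 0.0204, -0.0314] q[0.95, 0.4, 0.07, 0.86, -1.95, -2.06] x[0.6, 0.25, 0.6] z[0.26, -0.85, -0.45]
rows 7 each [0.0118, 0.031, 0.0124] q[1.12, 0.36, -0.42, 0.66, -1.72, -2.49] x[0.488, 0.231, 0.38] z[0.26, -0.85, -0.45]
rows 5 each [-0.0051, 0.0353, 0.0181] q[1.12, 0.59, -0.58, 0.66, -1.41, -2.72] x[0.488, 0.231, 0.18] z[0.26, -0.85, -0.45]
```

Emit:
{"op": "move_arm", "data": {"increments": [{"jaw":-1,"dx":-0.0032,"dy":0.0204,"dz":-0.0314,"twist":0},{"jaw":-1,"dx":-0.0032,"dy":0.0204,"dz":-0.0314,"twist":0},{"jaw":-1,"dx":-0.0032,"dy":0.0204,"dz":-0.0314,"twist":0},{"jaw":-1,"dx":-0.0032,"dy":0.0204,"dz":-0.0314,"twist":0},{"jaw":-1,"dx":-0.0032,"dy":0.0204,"dz":-0.0314,"twist":0},{"jaw":-1,"dx":-0.0032,"dy":0.0204,"dz":-0.0314,"twist":0},{"jaw":-1,"dx":-0.0032,"dy":0.0204,"dz":-0.0314,"twist":0},{"jaw":-1,"dx":-0.0032,"dy":0.0204,"dz":-0.0314,"twist":0},{"jaw":-1,"dx":-0.0032,"dy":0.0204,"dz":-0.0314,"twist":0},{"jaw":-1,"dx":-0.0032,"dy":0.0204,"dz":-0.0314,"twist":0},{"jaw":-1,"dx":-0.0032,"dy":0.0204,"dz":-0.0314,"twist":0},{"jaw":-1,"dx":-0.0032,"dy":0.0204,"dz":-0.0314,"twist":0}]}}

```text
t: 8.13
eef_pos: [0.6106, 0.2139, 0.6042]
ee_rot: [-2.047, -0.126, -2.777]
force: [1.2, 0.5, 0.7]
width: 0.0002
gripper_force: 0.0
```

```bash
python3 next.py .488 .231 .38 .488 .231 .20
```

```text
8.13 [0.91, 0.37, 0.03, 0.88, -1.91, -2.04] [0.6106, 0.2139, 0.6042] z [0.263, -0.851, -0.455] y [-0.27, 0.39, -0.88] tip [0.6279, 0.1577, 0.5741] F [1.2, 0.5, 0.7] fk err [0.0, 0.0, -0.0]
rows 7 each [0.0113, 0.0339, 0.0079] q[1.12, 0.36, -0.41, 0.66, -1.73, -2.48] x[0.491, 0.231, 0.385] z[0.26, -0.85, -0.45]
rows 5 each [-0.0045, 0.0317, 0.0164] q[1.13, 0.56, -0.57, 0.65, -1.44, -2.7] x[0.488, 0.231, 0.2] z[0.26, -0.85, -0.45]
```

Emit:
{"op": "move_arm", "data": {"increments": [{"jaw":-1,"dx":0.0113,"dy":0.0339,"dz":0.0079,"twist":0},{"jaw":-1,"dx":0.0113,"dy":0.0339,"dz":0.0079,"twist":0},{"jaw":-1,"dx":0.0113,"dy":0.0339,"dz":0.0079,"twist":0},{"jaw":-1,"dx":0.0113,"dy":0.0339,"dz":0.0079,"twist":0},{"jaw":-1,"dx":0.0113,"dy":0.0339,"dz":0.0079,"twist":0},{"jaw":-1,"dx":0.0113,"dy":0.0339,"dz":0.0079,"twist":0},{"jaw":-1,"dx":0.0113,"dy":0.0339,"dz":0.0079,"twist":0},{"jaw":-1,"dx":-0.0045,"dy":0.0317,"dz":0.0164,"twist":0},{"jaw":-1,"dx":-0.0045,"dy":0.0317,"dz":0.0164,"twist":0},{"jaw":-1,"dx":-0.0045,"dy":0.0317,"dz":0.0164,"twist":0},{"jaw":-1,"dx":-0.0045,"dy":0.0317,"dz":0.0164,"twist":0},{"jaw":-1,"dx":-0.0045,"dy":0.0317,"dz":0.0164,"twist":0}]}}

```text
t: 9.13
eef_pos: [0.4885, 0.2296, 0.1983]
ee_rot: [-2.049, -0.126, -2.777]
force: [0.0, 0.6, 0.4]
width: 0.0002
gripper_force: 0.0
```

```bash
python3 next.py .548 .14 .17; python3 - <<'E'
from station import arm
import cv2,numpy as np
im=arm.grab_frame("side"); 
for n in("lip_edge","pointer","green_band"):
    print(n,[(np.round(d["position"],4).tolist(),round(d["score"],2)) for d in arm.pinpoint("side",n)[:1]])
cv2.imwrite("pics/s1.png",cv2.resize(im[120:320,180:480],None,fx=2.6,fy=2.6))
E
```

```text
9.13 [1.12, 0.56, -0.57, 0.66, -1.44, -2.7] [0.4885, 0.2296, 0.1983] z [0.263, -0.85, -0.457] y [-0.27, 0.39, -0.88] tip [0.5058, 0.1735, 0.1681] F [0.0, 0.6, 0.4] fk err [-0.0, -0.001, 0.001]
rows 3 each [-0.009, -0.0087, 0.0349] q[0.92, 0.57, -0.68, 0.85, -1.3, -2.73] x[0.548, 0.14, 0.17] z[0.26, -0.85, -0.46]
lip_edge [([0.5538, -0.0494, 0.1805], 0.77)]
pointer [([0.6005, -0.2477, 0.1888], 0.66)]
green_band [([0.6059, -0.2729, 0.2829], 0.78)]
```

View pics/s1.png

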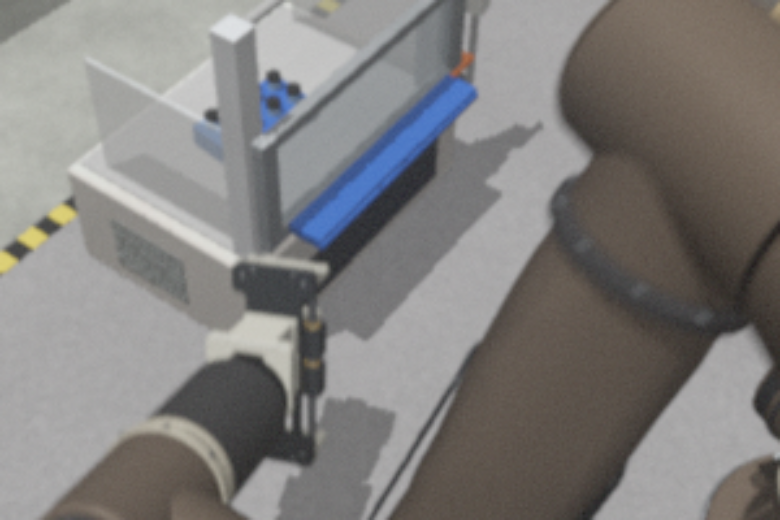

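The crop shows the gripper beyond the left end of the lip (lip end near (315,240)), with its wide side upright and leaning slightly towards the window. I'll roll it nearly half a turn, which lifts the upper corner away from the window and takes joint 6 away from its limit.

Emit:
{"op": "move_arm", "data": {"increments": [{"jaw":-1,"dx":0,"dy":0,"dz":0,"twist":-0.118},{"jaw":-1,"dx":0,"dy":0,"dz":0,"twist":-0.118},{"jaw":-1,"dx":0,"dy":0,"dz":0,"twist":-0.118},{"jaw":-1,"dx":0,"dy":0,"dz":0,"twist":-0.118},{"jaw":-1,"dx":0,"dy":0,"dz":0,"twist":-0.118},{"jaw":-1,"dx":0,"dy":0,"dz":0,"twist":-0.118},{"jaw":-1,"dx":0,"dy":0,"dz":0,"twist":-0.118},{"jaw":-1,"dx":0,"dy":0,"dz":0,"twist":-0.118},{"jaw":-1,"dx":0,"dy":0,"dz":0,"twist":-0.118},{"jaw":-1,"dx":0,"dy":0,"dz":0,"twist":-0.118},{"jaw":-1,"dx":0,"dy":0,"dz":0,"twist":-0.118},{"jaw":-1,"dx":0,"dy":0,"dz":0,"twist":-0.118}]}}

```text
t: 10.33
eef_pos: [0.489, 0.2298, 0.2023]
ee_rot: [-3.124, -1.096, -1.291]
force: [-0.5, -0.6, 0.3]
width: 0.0002
gripper_force: 0.0
```

Emit:
{"op": "move_arm", "data": {"increments": [{"jaw":-1,"dx":0,"dy":0,"dz":0,"twist":-0.118},{"jaw":-1,"dx":0,"dy":0,"dz":0,"twist":-0.118},{"jaw":-1,"dx":0,"dy":0,"dz":0,"twist":-0.118},{"jaw":-1,"dx":0,"dy":0,"dz":0,"twist":-0.118},{"jaw":-1,"dx":0,"dy":0,"dz":0,"twist":-0.118},{"jaw":-1,"dx":0,"dy":0,"dz":0,"twist":-0.118},{"jaw":-1,"dx":0,"dy":0,"dz":0,"twist":-0.118},{"jaw":-1,"dx":0,"dy":0,"dz":0,"twist":-0.118},{"jaw":-1,"dx":0,"dy":0,"dz":0,"twist":-0.118},{"jaw":-1,"dx":0,"dy":0,"dz":0,"twist":-0.118},{"jaw":-1,"dx":0,"dy":0,"dz":0,"twist":-0.118},{"jaw":-1,"dx":0,"dy":0,"dz":0,"twist":-0.118}]}}

```text
t: 11.33
eef_pos: [0.489, 0.2298, 0.2023]
ee_rot: [2.051, -0.145, 0.224]
force: [0.6, -0.1, 0.5]
width: 0.0003
gripper_force: 0.0
```

```bash
python3 next.py .485 .2 .153 .546 .146 .153
```

```text
11.33 [1.12, 0.55, -0.57, 0.66, -1.44, 0.14] [0.489, 0.2298, 0.2023] z [0.262, -0.85, -0.457] y [-0.02, -0.48, 0.88] tip [0.5063, 0.1737, 0.1721] F [0.6, -0.1, 0.5] fk err [-0.0, -0.001, 0.001]
rows 2 each [-0.0088, -0.0145, 0.0234] q[1.1, 0.6, -0.66, 0.69, -1.33, 0.06] x[0.485, 0.2, 0.153] z[0.26, -0.85, -0.46]
rows 3 each [0.0157, 0.0082, 0.0206] q[0.93, 0.6, -0.68, 0.85, -1.28, 0.08] x[0.546, 0.146, 0.153] z[0.26, -0.85, -0.46]
```

Emit:
{"op": "move_arm", "data": {"increments": [{"jaw":-1,"dx":-0.0088,"dy":-0.0145,"dz":0.0234,"twist":0},{"jaw":-1,"dx":-0.0088,"dy":-0.0145,"dz":0.0234,"twist":0},{"jaw":-1,"dx":0.0157,"dy":0.0082,"dz":0.0206,"twist":0},{"jaw":-1,"dx":0.0157,"dy":0.0082,"dz":0.0206,"twist":0},{"jaw":-1,"dx":0.0157,"dy":0.0082,"dz":0.0206,"twist":0},{"jaw":-1,"dx":0,"dy":0,"dz":0,"twist":0}]}}

```text
t: 11.83
eef_pos: [0.5475, 0.1425, 0.1533]
ee_rot: [2.05, -0.151, 0.217]
force: [-0.3, -1.0, -0.1]
width: 0.0005
gripper_force: 0.0
```

```bash
python3 next.py .546 .146 .203; python3 - <<'E'
from station import arm
import cv2,numpy as np
for c in("side","top"):
    im=arm.grab_frame(c)
    a=im[120:320,180:480] if c=="side" else im[150:260,270:470]
    cv2.imwrite(f"pics/{c}2.png",cv2.resize(a,(780,520 if c=="side" else 429)))
E
```

```text
11.83 [0.92, 0.59, -0.69, 0.85, -1.28, 0.08] [0.5475, 0.1425, 0.1533] z [0.259, -0.852, -0.456] y [-0.03, -0.48, 0.88] tip [0.5646, 0.0863, 0.1232] F [-0.3, -1.0, -0.1] fk err [-0.001, -0.001, 0.002]
rows 2 each [0.0034, 0.021, -0.013] q[0.94, 0.53, -0.66, 0.82, -1.34, 0.14] x[0.546, 0.145, 0.197] z[0.26, -0.85, -0.46]
```

View pics/side2.png

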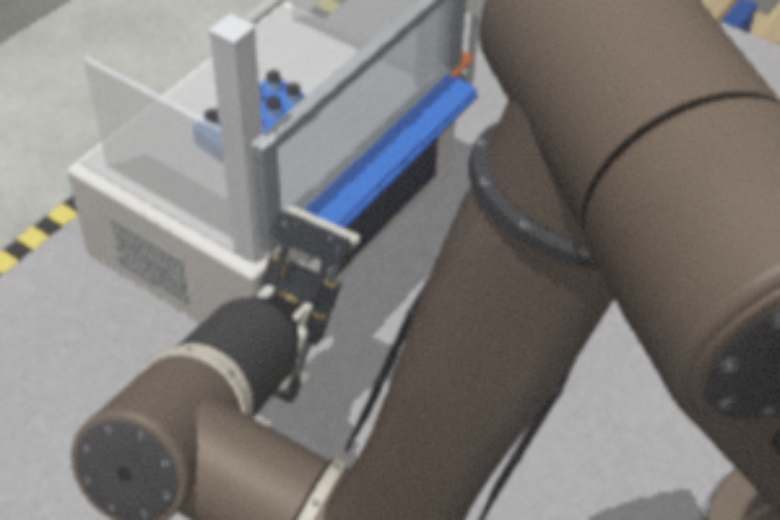

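View pics/top2.png

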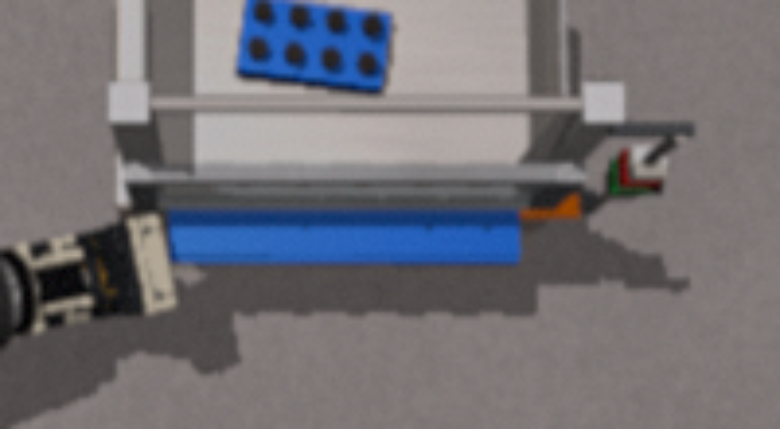

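Side view: the gripper sits at the lip's left end near (320,225). Top view: the finger is under the lip end near (170,240), and the body is just clear of the window. Now I'll raise it slowly to find contact.

Emit:
{"op": "move_arm", "data": {"increments": [{"jaw":-1,"dx":0.001,"dy":0.0044,"dz":-0.0023,"twist":0},{"jaw":-1,"dx":0.001,"dy":0.0044,"dz":-0.0023,"twist":0},{"jaw":-1,"dx":0.001,"dy":0.0044,"dz":-0.0023,"twist":0},{"jaw":-1,"dx":0.001,"dy":0.0044,"dz":-0.0023,"twist":0},{"jaw":-1,"dx":0.001,"dy":0.0044,"dz":-0.0023,"twist":0}]}}

```text
t: 12.35
eef_pos: [0.5464, 0.1458, 0.1766]
ee_rot: [2.048, -0.148, 0.222]
force: [-0.7, 0.4, 0.5]
width: 0.0003
gripper_force: 0.0
```

Emit:
{"op": "move_arm", "data": {"increments": [{"jaw":-1,"dx":0.001,"dy":0.0044,"dz":-0.0023,"twist":0},{"jaw":-1,"dx":0.001,"dy":0.0044,"dz":-0.0023,"twist":0}]}}

```text
t: 12.52
eef_pos: [0.5469, 0.1455, 0.1864]
ee_rot: [2.048, -0.147, 0.221]
force: [0.1, 0.1, -0.9]
width: 0.0005
gripper_force: 0.0
```

Emit:
{"op": "move_arm", "data": {"increments": [{"jaw":-1,"dx":0.001,"dy":0.0044,"dz":-0.0023,"twist":0},{"jaw":-1,"dx":0.001,"dy":0.0044,"dz":-0.0023,"twist":0}]}}

```text
t: 12.68
eef_pos: [0.5473, 0.1454, 0.1959]
ee_rot: [2.049, -0.147, 0.22]
force: [-1.5, 1.5, -3.6]
width: 0.0005
gripper_force: 1.9
```

```bash
cat > look.py <<'E'
from station import arm
import numpy as np
for c in("side","top"):
    arm.grab_frame(c)
    for n in("lip_edge","pointer","green_band"):
        print(c,n,[(np.round(d["position"],4).tolist(),round(d["score"],2)) for d in arm.pinpoint(c,n)[:1]])
E
python3 next.py; python3 look.py
```

```text
12.68 [0.93, 0.53, -0.66, 0.82, -1.34, 0.14] [0.5473, 0.1454, 0.1959] z [0.26, -0.852, -0.455] y [-0.03, -0.48, 0.88] tip [0.5644, 0.0892, 0.1658] F [-1.5, 1.5, -3.6] fk err [-0.0, -0.001, 0.002]
side lip_edge [([0.553, -0.0498, 0.1902], 0.61)]
side pointer [([0.598, -0.2478, 0.1972], 0.6)]
side green_band [([0.6076, -0.2742, 0.2846], 0.68)]
top lip_edge [([0.5477, -0.048, 0.1957], 0.56)]
top pointer [([0.5992, -0.2468, 0.2012], 0.57)]
top green_band [([0.6057, -0.2728, 0.2848], 0.57)]
```

Contact is confirmed at about 3.6 N. I'll push up about 60 mm, then measure again.

Emit:
{"op": "move_arm", "data": {"increments": [{"jaw":-1,"dx":0.001,"dy":0.0044,"dz":-0.0023,"twist":0},{"jaw":-1,"dx":0.001,"dy":0.0044,"dz":-0.0023,"twist":0},{"jaw":-1,"dx":0.001,"dy":0.0044,"dz":-0.0023,"twist":0},{"jaw":-1,"dx":0.001,"dy":0.0044,"dz":-0.0023,"twist":0},{"jaw":-1,"dx":0.001,"dy":0.0044,"dz":-0.0023,"twist":0},{"jaw":-1,"dx":0.001,"dy":0.0044,"dz":-0.0023,"twist":0},{"jaw":-1,"dx":0.001,"dy":0.0044,"dz":-0.0023,"twist":0},{"jaw":-1,"dx":0.001,"dy":0.0044,"dz":-0.0023,"twist":0},{"jaw":-1,"dx":0.001,"dy":0.0044,"dz":-0.0023,"twist":0},{"jaw":-1,"dx":0.001,"dy":0.0044,"dz":-0.0023,"twist":0},{"jaw":-1,"dx":0.001,"dy":0.0044,"dz":-0.0023,"twist":0},{"jaw":-1,"dx":0.001,"dy":0.0044,"dz":-0.0023,"twist":0}]}}

```text
t: 14.08
eef_pos: [0.5505, 0.1463, 0.2572]
ee_rot: [2.048, -0.147, 0.221]
force: [-2.8, 0.3, -3.2]
width: 0.0005
gripper_force: 1.8
```

```bash
python3 next.py; python3 look.py; python3 - <<'E'
from station import arm
import cv2,numpy as np
im=arm.grab_frame("side"); cv2.imwrite("pics/s3.png",cv2.resize(im[70:170,300:420],(720,600),interpolation=cv2.INTER_CUBIC))
E
```

```text
14.08 [0.93, 0.46, -0.61, 0.81, -1.43, 0.24] [0.5505, 0.1463, 0.2572] z [0.26, -0.852, -0.454] y [-0.03, -0.48, 0.88] tip [0.5676, 0.09, 0.2272] F [-2.8, 0.3, -3.2] fk err [-0.0, -0.001, 0.001]
side lip_edge [([0.5507, -0.0471, 0.2527], 0.82)]
side pointer [([0.5983, -0.246, 0.2621], 0.8)]
side green_band [([0.6059, -0.2755, 0.2877], 0.79)]
top lip_edge [([0.5472, -0.0439, 0.255], 0.6)]
top pointer [([0.5987, -0.2456, 0.2599], 0.91)]
top green_band [([0.6101, -0.2712, 0.2847], 0.74)]
```

View pics/s3.png

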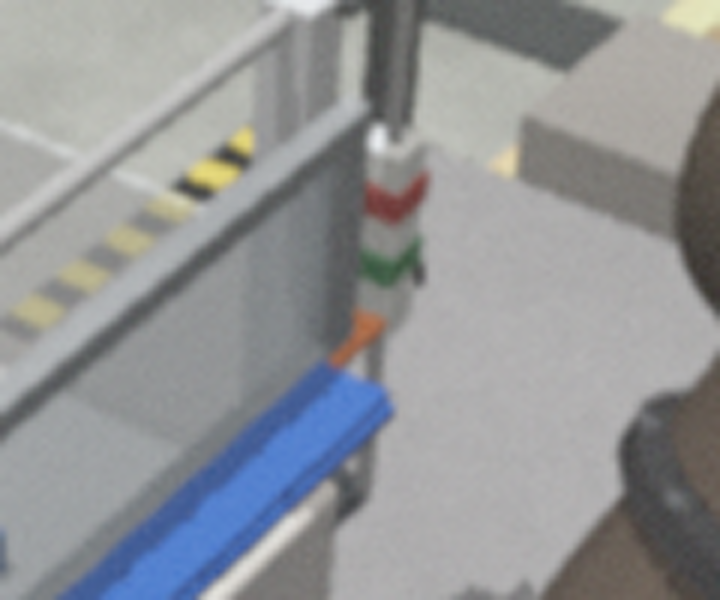

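The crop shows the orange pointer tip at (372,325), still below the green band (390,262). About 24 mm remains.

Emit:
{"op": "move_arm", "data": {"increments": [{"jaw":-1,"dx":0.0004,"dy":0.0044,"dz":-0.0023,"twist":0},{"jaw":-1,"dx":0.0004,"dy":0.0044,"dz":-0.0023,"twist":0},{"jaw":-1,"dx":0.0004,"dy":0.0044,"dz":-0.0023,"twist":0},{"jaw":-1,"dx":0.0004,"dy":0.0044,"dz":-0.0023,"twist":0}]}}

```text
t: 14.87
eef_pos: [0.5494, 0.1465, 0.277]
ee_rot: [2.049, -0.148, 0.221]
force: [2.4, 1.4, -3.6]
width: 0.0003
gripper_force: 1.8
```

```bash
python3 next.py; python3 look.py
```

```text
14.87 [0.94, 0.43, -0.6, 0.8, -1.46, 0.26] [0.5494, 0.1465, 0.277] z [0.261, -0.851, -0.455] y [-0.03, -0.48, 0.88] tip [0.5666, 0.0903, 0.2469] F [2.4, 1.4, -3.6] fk err [-0.0, -0.001, 0.001]
side lip_edge [([0.5533, -0.0479, 0.2708], 0.89)]
side pointer [([0.5994, -0.249, 0.2819], 0.57)]
side green_band [([0.6068, -0.2731, 0.2855], 0.73)]
top lip_edge [([0.5449, -0.0479, 0.2764], 0.69)]
top pointer [([0.5985, -0.2491, 0.2808], 0.91)]
top green_band [([0.4581, 0.4251, 0.0031], 0.52)]
```

Emit:
{"op": "move_arm", "data": {"increments": [{"jaw":-1,"dx":0.0005,"dy":0.0035,"dz":-0.0018,"twist":0},{"jaw":-1,"dx":0,"dy":0,"dz":0,"twist":0}]}}

```text
t: 15.43
eef_pos: [0.5491, 0.146, 0.2807]
ee_rot: [2.048, -0.147, 0.221]
force: [-0.6, -0.1, -1.4]
width: 0.0006
gripper_force: 0.6
```

Emit:
{"op": "move_arm", "data": {"increments": [{"jaw":-1,"dx":-0.001,"dy":-0.0044,"dz":0.0023,"twist":0},{"jaw":-1,"dx":-0.001,"dy":-0.0088,"dz":0.0046,"twist":0},{"jaw":-1,"dx":-0.002,"dy":-0.0088,"dz":0.0046,"twist":0},{"jaw":-1,"dx":-0.001,"dy":0,"dz":0,"twist":0}]}}

```text
t: 15.77
eef_pos: [0.5474, 0.145, 0.2529]
ee_rot: [2.046, -0.145, 0.221]
force: [-0.6, -0.6, -0.6]
width: 0.0002
gripper_force: 0.0
```

```bash
python3 next.py .50 .24 .245 .44 .28 .30; python3 look.py
```

```text
15.77 [0.94, 0.46, -0.62, 0.81, -1.42, 0.23] [0.5474, 0.145, 0.2529] z [0.259, -0.853, -0.453] y [-0.02, -0.47, 0.88] tip [0.5645, 0.0887, 0.223] F [-0.6, -0.6, -0.6] fk err [-0.0, -0.001, 0.001]
rows 3 each [-0.0088, -0.017, -0.0299] q[1.11, 0.52, -0.5, 0.66, -1.52, 0.2] x[0.5, 0.24, 0.245] z[0.26, -0.85, -0.45]
rows 3 each [-0.0138, 0.0103, -0.0249] q[1.23, 0.46, -0.44, 0.56, -1.66, 0.21] x[0.445, 0.277, 0.296] z[0.26, -0.85, -0.45]
side lip_edge [([0.5503, -0.0486, 0.2744], 0.8)]
side pointer [([0.5999, -0.2438, 0.2847], 0.92)]
side green_band [([0.4631, 0.4269, -0.0001], 0.58)]
top lip_edge [([0.5455, -0.0466, 0.2756], 0.61)]
top pointer []
top green_band [([0.6083, -0.2706, 0.2858], 0.66)]
```

The pointer stands at about 0.285 m, level with the green band. Now I'll move clear.

Emit:
{"op": "move_arm", "data": {"increments": [{"jaw":-1,"dx":-0.0088,"dy":-0.017,"dz":-0.0299,"twist":0},{"jaw":-1,"dx":-0.0088,"dy":-0.017,"dz":-0.0299,"twist":0},{"jaw":-1,"dx":-0.0088,"dy":-0.017,"dz":-0.0299,"twist":0},{"jaw":-1,"dx":-0.0138,"dy":0.0103,"dz":-0.0249,"twist":0},{"jaw":-1,"dx":-0.0138,"dy":0.0103,"dz":-0.0249,"twist":0},{"jaw":-1,"dx":-0.0138,"dy":0.0103,"dz":-0.0249,"twist":0},{"jaw":-1,"dx":0,"dy":0,"dz":0,"twist":0},{"jaw":-1,"dx":0,"dy":0,"dz":0,"twist":0}]}}

```text
t: 16.83
eef_pos: [0.4396, 0.282, 0.3032]
ee_rot: [2.051, -0.149, 0.223]
force: [-0.0, -0.5, -0.2]
width: 0.0003
gripper_force: 0.0
```

```bash
python3 next.py; python3 look.py; python3 - <<'E'
from station import arm
import cv2,numpy as np
im=arm.grab_frame("side")
for n in("amber_bottle","clear_bottle","white_jar","vial_rack"): print(n,[np.round(d["position"],3).tolist() for d in arm.pinpoint("side",n)[:1]])
cv2.imwrite("pics/s4.png",np.hstack([cv2.resize(im,(512,320)),cv2.resize(im[80:160,330:400],(280,320),interpolation=cv2.INTER_CUBIC)]))
E
```

```text
16.83 [1.24, 0.45, -0.43, 0.55, -1.68, 0.22] [0.4396, 0.282, 0.3032] z [0.263, -0.85, -0.456] y [-0.03, -0.48, 0.88] tip [0.4569, 0.2258, 0.273] F [-0.0, -0.5, -0.2] fk err [-0.0, -0.001, 0.001]
side lip_edge [([0.5523, -0.0486, 0.2754], 0.8)]
side pointer [([0.6013, -0.2432, 0.2816], 0.91)]
side green_band [([0.6065, -0.275, 0.2863], 0.8)]
top lip_edge [([0.5482, -0.0447, 0.2787], 0.72)]
top pointer [([0.6005, -0.2477, 0.2831], 0.95)]
top green_band [([0.6075, -0.2719, 0.2821], 0.68)]
amber_bottle []
clear_bottle [[0.351, -0.313, 0.001]]
white_jar [[0.354, 0.31, 0.005]]
vial_rack [[0.607, -0.273, 0.314]]
```

View pics/s4.png

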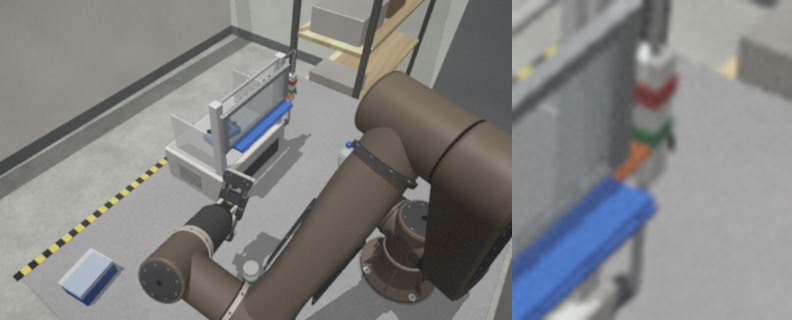

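The pointer tip (640,147 in the close-up) is level with the green band once parallax is allowed for, and both cameras put it within about 3 mm of the band's centre. The bottle and jar positions match the start, and nothing touches the robot. Handing in.

```bash
python3 -c "
from station import arm
print(arm.job_done())"
```

```text
the job is handed in; nothing more can be done
None
```

The job is handed in at about 17 s: I pushed the window up from beneath its lip, and both cameras put the pointer within about 4 mm of the green band's centre, with the arm clear and no pinching. The clear bottle and the jar were found where they started. The amber bottle and the vial rack were not confirmed by a final reading, but I saw no sign they were touched.

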